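# Steady the drop-shape instrument on its levelling screws

## Robot

A 6-joint arm with a two-finger parallel gripper is mounted at the origin on the work surface. World frame = base frame: x ahead of the robot, y to its left, z up, the work surface at z = 0. Lengths are in m, angles in rad, forces in N, time in s.
With the tool pointing down it reaches from about 0.25 to 0.775 m from the base axis. Payload 8.9 kg.
Tool frame: the origin (TCP) lies midway between the tips of the shut fingers; the grasp point (between the pads) lies 19 mm behind it (ctrl.grip_point_offset is the distance from the TCP to the grasp point, in m); z points along the fingers, y is the line along which they close (so a half turn about z gives the same grasp; the last joint's range is limited). The gripper opens to 85 mm and grips with 20 to 120 N. Pads are 22 mm wide; open, the fingers measure 114 mm over their backs; the gripper's body (76 mm by 85 mm) begins 54 mm behind the grasp point. The pads swing forward as they close: fully open they stand 13 mm farther back than shut.
Start: joints at [-0.139, 0.291, -0.153, 1.127, 0, 1.431], TCP at [0.525, 0, 0.231] pointing down, gripper open.
Joint ranges: [-2.52, 2.52], [-0.91, 1.74], [-1.3, 1.37], [-1.96, 2.02], [-1.52, 1.47], [-3.14, 3.14]. Speed limits (rad/s): [2.22, 2.22, 2.79, 3.14, 3.14, 3.14].

## Interface

Orientations are given as a unit quaternion [w, x, y, z].
In Python, from station import get_obs, viewer, order, ctrl gives the robot as it stands.
- The arm moves only by the tool move_arm, never from a script. Its arguments are lists of equal length, an entry for each row: "dp": the shift along the world's x, y, z in m, a list of three; "rot": the turn, a rotation vector about the world's x, y, z in degrees, a list of three. In form: {"dp": [[tx, ty, tz], ...], "rot": [[ax, ay, az], ...]}. A call has 1 to 10 rows; each row is the pose to reach, as a shift and turn from the pose commanded when the call began; what a row does not reach only later rows make up. A row lasts 1/12 s, in which the tool goes at most 41.7 mm and 7.16 degrees, less where a joint would pass 70% of its speed; a pose out of reach is approached as far as the arm can. A call with a gripper value outside its range is refused whole. "jaw" is the opening, from -1 (shut) to 1 (fully open), so that 0 is half open, set as the call begins (left out, the last holds). The fingers move at their own pace and stop on an object; "grip_force" is the grip in N (left out, the last holds). Time passes only in rows, so rows that repeat a pose let the fingers close. It gives the time, the measured TCP pose, the force, the opening and the grip force at its end, in the units of the state.
- get_obs(): the state, without advancing time (a new reading comes with each control period).
- viewer.capture(name): name is "scene" or "side" or "wrist"; returns a dict with "frame" (400x640x3 uint8, red, green, blue), "z_map" (400x640 float32, m along the optical axis (not along the pixel's ray), 0 where there is no reading), "K" (3x3 intrinsics, pixels), "extrinsics" (4x4, takes a point from world to camera coordinates). Camera axes: x right, y down, z forward; pixel columns grow to the right and rows downward; lengths in m; the calibration is good to about 2 mm. The wrist camera is an equidistant fisheye: a pixel r from the principal point sees the ray r / f radians off the axis. A picture is of the moment at which its call begins.
- order.job_done(): hands the job in; it is judged then, once.
The state is a dict: "clock": time; "joints": joint angles; "joint_velocities": joint speeds; "tau": joint torques, N m; "eef_pos": TCP position; "ee_rot": TCP orientation; "contact_force": force on the tool from outside, world axes, zero at the start; "torque": the same for the moment, N m; "grip_width": finger opening in m; "finger_force": force on a finger pad.
Only numpy, scipy, OpenCV 4.12 (cv2) and the standard library are available. Lean on these libraries where they do the work, as an engineer would, in place of code of your own. Each camera call takes 0.05 s, during which the arm holds its last target. There are 200 camera calls.

## Task

The black drop-shape instrument rocks, because the two levelling screws at the ends of its front bar do not reach their plates. Turn each screw's knob clockwise until its rubber tip bears on its plate and carries a gentle, finger-tight share of the load (about 6 N, roughly a twentieth of a turn past first touch), so that all five feet are loaded and nothing is jacked up. Do not overtighten a screw even for a moment, do not shove the instrument along the bench, leave the other things alone, and let go of both knobs at the end.

Things in the scene. Friction and masses are not known exactly. Their poses are not given: they have to be found in the camera images.
- base: the instrument: black H-shaped frame, 5 to 6 kg, standing free. Origin on the bench plane under its middle, x to its rear (away from the robot), y to its left, z up. Front bar 50 mm wide, 350 mm long along y, centred 120 mm in front of the origin, top 52 mm above the bench; the screws stand on it at y = +150 and -150 mm. Stage and column (to 300 mm high) within 90 mm of the middle line.
- knob_left (a point): centre of the black ribbed round knob (34 mm diameter, 24 mm tall, white index line on top) of the levelling screw at the left end (left seen from the robot) of the front bar. At the start its underside is 18 mm above the bar, its top 94 mm above the bench. z: screw axis, up. Nothing but the low bar lies within 45 mm of the axis.
- screw_left (a joint): turn of the left levelling screw, rad, 0 at the start, range -2 to 9; grows when the knob is turned CLOCKWISE seen from above, which moves knob and rubber tip together down, 12 mm per full turn (1.91 mm per rad). The thread holds where it is left and takes about 0.04 N m to turn when free.
- tip_left: rubber tip (44 mm diameter) below the left screw, origin centred on its underside. Starts 1 to 4 mm (unlike left and right) above a fixed 74 mm square plate of unmeasured height. It squashes 1 mm per 12 N, turns with the knob and rubs on the plate: once it bears, the turning moment grows with the load, by about 0.008 N m per N (read soon after each small turn; it fades when held).
- knob_right (a point): centre of the black ribbed round knob (34 mm diameter, 24 mm tall, white index line on top) of the levelling screw at the right end (right seen from the robot) of the front bar. At the start its underside is 18 mm above the bar, its top 94 mm above the bench. z: screw axis, up. Nothing but the low bar lies within 45 mm of the axis.
- screw_right (a joint): turn of the right levelling screw, rad, 0 at the start, range -2 to 9; grows when the knob is turned CLOCKWISE seen from above, which moves knob and rubber tip together down, 12 mm per full turn (1.91 mm per rad). The thread holds where it is left and takes about 0.04 N m to turn when free.
- tip_right: rubber tip (44 mm diameter) below the right screw, origin centred on its underside. Starts 1 to 4 mm (unlike left and right) above a fixed 74 mm square plate of unmeasured height. It squashes 1 mm per 12 N, turns with the knob and rubs on the plate: once it bears, the turning moment grows with the load, by about 0.008 N m per N (read soon after each small turn; it fades when held).
- foot_mid: fixed rubber foot (36 mm diameter, 28 mm tall) under the middle of the front bar, origin at its underside; at the start it carries the front half of the weight. It must stay loaded.
- foot_rl: fixed rubber foot, same size, under the left end of the rear bar
- foot_rr: fixed rubber foot, same size, under the right end of the rear bar
- water_bottle: bystander: clear bottle with blue cap, 110 mm tall, right of the instrument
- vial: bystander: amber vial, 45 mm tall, behind the left knob
- hex_key: bystander: bent steel hex key lying in front of the middle of the front bar, 6 mm thick
- slide_box: bystander: blue slide box, 80 x 55 x 28 mm, left of the instrument
- dish: bystander: shallow glass dish, 90 mm across, 16 mm tall, at the left front
- screwdriver: bystander: screwdriver lying at the right front, origin about its middle
- mouse: bystander: round black computer mouse, 62 mm across, at the right

How it is judged:
At the end, for the whole second after the job is handed in: Both rubber tips bear with 2.5 to 11 N each, the three fixed feet still carry more than 3 N each, and the instrument is at rest within 20 mm of where it stood (contact force between tip_left and anything else between 2.5 and 11 N and contact force between tip_right and anything else between 2.5 and 11 N and contact force between each of foot_mid, foot_rl, foot_rr and anything else above 3 N and angular speed of base below 0.02 rad/s and linear speed of base below 0.01 m/s and distance of base from where it was at the start of the episode below 0.02 m); the robot touches nothing.
It fails at once if a levelling screw's tip pressed with more than 20 N (contact force between any of tip_left, tip_right and anything else above 20 N).
It fails at once if the instrument shoved more than 20 mm (distance of base from where it was at the start of the episode above 0.02 m).
It fails at once if a bystander moved more than 20 mm (distance of any of water_bottle, vial, hex_key, slide_box, dish, screwdriver, mouse from where it was at the start of the episode above 0.02 m).
It also fails if it takes over 72 s, if anything falls off the work surface, if the arm or the gripper's body presses on something with over 40 N, if the wrist force passes 120 N, or if a joint passes its speed limit or range.

## Working session

There is one attempt and no reset: what is moved stays moved. The work goes in short steps, Python scripts to look and compute and a tool call to move; the robot and the scene stay as the last step left them, time stands still between calls to the robot, and variables do not carry over. Pictures are saved under pics/ and viewed, at most 10 in all, crops included, and the job is handed in when it is done.

Besides the shell and the picture viewer there is one more tool, called after "Call:" by a JSON object that holds its "name" and its "arguments". move_arm: Moves the arm, as the interface text tells. Its arguments: {"type":"object","properties":{"dp":{"type":"array","items":{"type":"array","items":{"type":"number"}}},"rot":{"type":"array","items":{"type":"array","items":{"type":"number"}}},"jaw":{"type":"number"},"grip_force":{"type":"number"}},"required":["dp","rot"]}

```bash
mkdir -p pics; ls; cat > h.py <<'E'
import numpy as np, cv2
from station import get_obs, viewer, order, ctrl
def cap(n,f=None):
    c=viewer.capture(n)
    if f: cv2.imwrite('pics/'+f,cv2.cvtColor(c['frame'],cv2.COLOR_RGB2BGR))
    return c
def pts(c):
    K=c['K'];z=c['z_map'];v,u=np.indices(z.shape)
    p=np.stack([(u-K[0,2])/K[0,0]*z,(v-K[1,2])/K[1,1]*z,z,np.ones_like(z)],-1)
    w=p@np.linalg.inv(c['extrinsics']).T
    w=w[...,:3]; w[z<=0]=np.nan
    return w
E
python3 - <<'E'
from h import *
for n in ('scene','side'):
    c=cap(n,n+'.png'); np.savez(n+'.npz',**c); 
    E=np.linalg.inv(c['extrinsics']); print(n,E[:3,3].round(3),E[:3,2].round(2))
print(get_obs(),ctrl.grip_point_offset)
E
```

```text
pics
scene [ 1.182 -0.366  1.066] [-0.53  0.27 -0.8 ]
side [-0.251 -0.882  0.853] [ 0.57  0.62 -0.55]
{'clock': 0.1, 'joints': array([-1.39310928e-01,  2.91201546e-01, -1.54045966e-01,  1.12669332e+00,
       -1.09702943e-05,  1.43150521e+00]), 'joint_velocities': array([-0.00033525, -0.0015362 ,  0.00202627,  0.00283894, -0.00026423,
        0.00033776]), 'tau': array([ 6.19868915e-04, -5.37977386e+01,  3.31919432e+01,  9.26249544e-03,
       -2.26563770e-04,  3.33016703e-05]), 'eef_pos': array([5.24612829e-01, 4.87867973e-05, 2.30803189e-01]), 'ee_rot': array([-4.53606708e-04,  7.07113667e-01,  7.07099664e-01, -3.48918421e-04]), 'contact_force': array([0.26290329, 0.55605775, 0.11496246]), 'torque': array([0.02324035, 0.03429821, 0.02741946]), 'finger_force': 0.0, 'grip_width': 0.08530188237603128} 0.0187
```

View pics/scene.png

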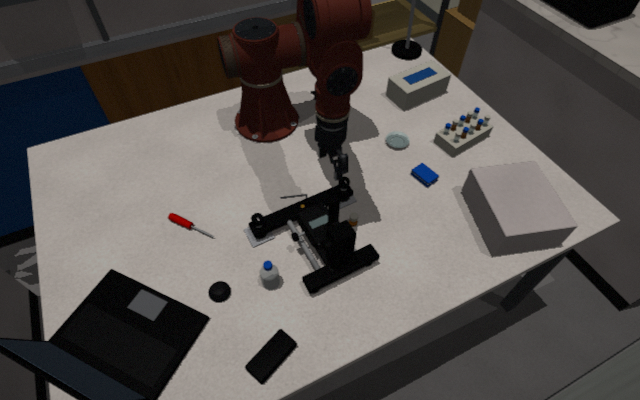

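View pics/side.png

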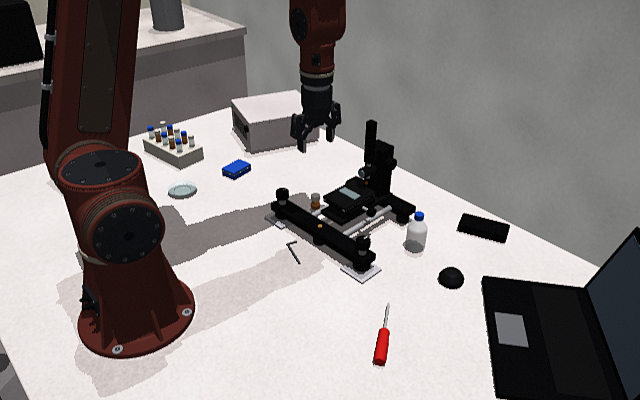

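The knobs appear in the scene view at about (345,186) for the left and (257,218) for the right. In the side view they are at about (282,193) and (362,240). The gripper is above and behind the left part of the front bar.

```bash
python3 - <<'E'
from h import *
for n,ps in (('scene',[(345,186),(257,218)]),('side',[(282,193),(362,240)])):
    c=dict(np.load(n+'.npz')); w=pts(c)
    for (u,v) in ps:
        s=w[v-18:v+18,u-18:u+18].reshape(-1,3)
        for lo,hi in((.06,.088),(.088,.1)):
            q=s[(s[:,2]>lo)&(s[:,2]<hi)]
            if len(q): print(n,lo,len(q),np.median(q,0).round(4),q.min(0).round(4),q.max(0).round(4))
    # bar top
    m=(w[...,2]>.046)&(w[...,2]<.056)&(w[...,0]>.3)&(w[...,0]<.62)&(abs(w[...,1])<.3)
    q=w[m][:,:2].astype(np.float32); print(len(q),cv2.minAreaRect(q))
E
```

```text
scene 0.06 39 [0.4876 0.0714 0.0801] [0.4651 0.0635 0.0707] [0.4926 0.0896 0.0877]
scene 0.088 73 [0.4758 0.0799 0.0927] [0.4609 0.0638 0.0881] [0.4925 0.0967 0.0987]
scene 0.06 43 [ 0.5    -0.2215  0.0805] [ 0.4854 -0.2369  0.0698] [ 0.5051 -0.2009  0.0879]
scene 0.088 94 [ 0.4889 -0.2196  0.0934] [ 0.47   -0.2372  0.0888] [ 0.5063 -0.2035  0.0981]
1233 ((0.5344918370246887, -0.06657136976718903), (0.1616230607032776, 0.34923529624938965), 3.4251909255981445)
side 0.06 61 [0.4636 0.0725 0.0795] [0.4531 0.0618 0.0607] [0.4825 0.0885 0.0877]
side 0.088 95 [0.469  0.0767 0.0953] [0.4536 0.0604 0.088 ] [0.4881 0.0981 0.0997]
side 0.06 71 [ 0.4741 -0.228   0.08  ] [ 0.4664 -0.2368  0.0613] [ 0.4944 -0.2029  0.0875]
side 0.088 134 [ 0.4817 -0.2204  0.0951] [ 0.4635 -0.2359  0.0881] [ 0.505  -0.2005  0.0987]
1630 ((0.5327632427215576, -0.06514060497283936), (0.1659666746854782, 0.3555869460105896), 2.478998899459839)
```

Call:
{"name": "move_arm", "arguments": {"dp": [[-0.006,0.01,0],[-0.012,0.02,0],[-0.018,0.03,0],[-0.025,0.04,-0.01],[-0.032,0.05,-0.02],[-0.038,0.06,-0.03],[-0.045,0.07,-0.04],[-0.051,0.08,-0.05],[-0.051,0.08,-0.05],[-0.051,0.08,-0.05]], "rot": [[0,0,7],[0,0,14],[0,0,21],[0,0,28],[0,0,35],[0,0,42],[0,0,49],[0,0,56],[0,0,63],[0,0,70]], "jaw": 1, "grip_force": 30}}

```text
clock: 0.93
eef_pos: [0.4729, 0.0805, 0.1805]
ee_rot: [-0.001, 0.17, 0.985, -0.0]
contact_force: [-0.4, -0.2, 0.4]
grip_width: 0.0857
finger_force: 0.0
```

```bash
python3 - <<'E'
from h import *
c=cap('wrist','w1.png'); np.savez('w1.npz',**c)
E=np.linalg.inv(c['extrinsics']); print(E.round(3),c['K'])
o=get_obs(); print(o['joints'].round(3),o['eef_pos'],o['ee_rot'],o['clock'],o['contact_force'],o['torque'])
E
```

```text
[[ 0.336  0.907  0.253  0.41 ]
 [ 0.942 -0.324 -0.09   0.104]
 [ 0.001  0.268 -0.963  0.323]
 [ 0.     0.     0.     1.   ]] [[309.70691629   0.         319.72603055]
 [  0.         309.70691629 195.28449735]
 [  0.           0.           1.        ]]
[ 0.016  0.244 -0.356  0.972 -0.     0.349] [0.47334443 0.08032939 0.1807956 ] [-5.98944403e-04  1.65909245e-01  9.86140836e-01 -1.21559089e-04] 0.9833 [ 0.40499089  0.20014789 -0.07980457] [-0.03028698  0.02211521  0.02685642]
```

View pics/w1.png

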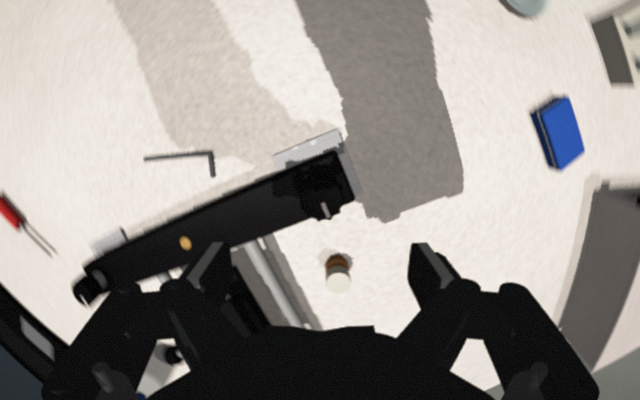

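The wrist view shows the left knob at about (322,195), with its index line at (325,209). The vial is behind it at (338,272), and the right knob is at the far left, (87,290).

```bash
cat >> h.py <<'E'
def wpts(c):
    K=c['K'];z=c['z_map'];v,u=np.indices(z.shape)
    a=(u-K[0,2])/K[0,0];b=(v-K[1,2])/K[1,1];t=np.hypot(a,b)+1e-9;s=np.tan(np.minimum(t,1.5))/t
    p=np.stack([a*s*z,b*s*z,z,np.ones_like(z)],-1)
    w=(p@np.linalg.inv(c['extrinsics']).T)[...,:3]; w[(z<=0)|(t>1.4)]=np.nan
    return w
E
python3 - <<'E'
from h import *
c=dict(np.load('w1.npz')); w=wpts(c)
def fit(x,y):
    m=(np.hypot(w[...,0]-x,w[...,1]-y)<.035)&(w[...,2]>.084)&(w[...,2]<.102)
    q=w[m]; print(len(q),np.median(q,0).round(4),cv2.minEnclosingCircle(q[:,:2].astype(np.float32)),q.min(0),q.max(0), np.argwhere(m).mean(0))
fit(.474,.08); fit(.486,-.22)
m=(w[...,2]>.03)&(w[...,2]<.055)&(np.hypot(w[...,0]-.55,w[...,1]-.08)<.06);q=w[m];print('vial?',np.median(q,0),q[:,2].max())
E
```

```text
1554 [0.472  0.0828 0.0933] ((0.4733453094959259, 0.08228372782468796), 0.01835574582219124) [0.45528541 0.06447099 0.08400783] [0.49149016 0.10034485 0.09574362] [197.78635779 321.17824968]
506 [ 0.4846 -0.2106  0.0926] ((0.4861408770084381, -0.21634940803050995), 0.018940407782793045) [ 0.46769028 -0.23435873  0.08406329] [ 0.50370341 -0.19756593  0.09526449] [289.94466403  81.9486166 ]
vial? [0.57302861 0.06362104 0.0442118 ] 0.053226761960530056
```

Call:
{"name": "move_arm", "arguments": {"dp": [[0,0.001,-0.02],[0,0.001,-0.04],[0,0.001,-0.06],[0,0.001,-0.08],[0,0.001,-0.095],[0,0.001,-0.105],[0,0.001,-0.112],[0,0.001,-0.116],[0,0.001,-0.116]], "rot": [[0,0,7],[0,0,14],[0,0,21],[0,0,28],[0,0,35],[0,0,40],[0,0,40],[0,0,40],[0,0,40]]}}

```text
clock: 1.73
eef_pos: [0.4737, 0.0809, 0.0648]
ee_rot: [-0.0, -0.171, 0.985, 0.0]
contact_force: [-0.5, -0.1, -0.5]
grip_width: 0.0853
finger_force: 0.0
```

Call:
{"name": "move_arm", "arguments": {"dp": [[0,0,0],[0,0,0],[0,0,0],[0,0,0],[0,0,0],[0,0,0],[0,0,0],[0,0,0]], "rot": [[0,0,0],[0,0,0],[0,0,0],[0,0,0],[0,0,0],[0,0,0],[0,0,0],[0,0,0]], "jaw": -1, "grip_force": 20}}

```text
clock: 2.4
eef_pos: [0.474, 0.082, 0.066]
ee_rot: [0.0, -0.174, 0.985, 0.001]
contact_force: [-3.5, 5.3, 8.3]
grip_width: 0.033
finger_force: 21.1
```

```bash
cat > o.py <<'E'
from h import *
o=get_obs(); print(o['joints'].round(3),o['eef_pos'].round(4),'t',o['clock'],'F',o['contact_force'].round(2),'M',o['torque'].round(3),'g',o['grip_width'],o['finger_force'])
E
python3 o.py
```

```text
[ 0.018  0.375 -0.518  0.677  0.002 -0.331] [0.474 0.082 0.066] t 2.4 F [-3.48  5.3   8.28] M [ 0.953  0.541 -0.051] g 0.033047939492469466 21.09861820936203
```

Call:
{"name": "move_arm", "arguments": {"dp": [[-0.0005,0.001,0.0013],[-0.0005,0.001,0.0013],[-0.0005,0.001,0.0013]], "rot": [[0,0,0],[0,0,0],[0,0,0]]}}

```text
clock: 2.65
eef_pos: [0.4739, 0.0821, 0.0665]
ee_rot: [0.0, -0.174, 0.985, 0.0]
contact_force: [3.1, 1.8, -8.3]
grip_width: 0.033
finger_force: 22.6
```

```bash
python3 o.py
```

```text
[ 0.019  0.374 -0.518  0.678  0.    -0.33 ] [0.4739 0.0821 0.0665] t 2.65 F [ 3.14  1.82 -8.34] M [ 0.127 -0.864  0.047] g 0.03304506209516429 22.55155473947525
```

Call:
{"name": "move_arm", "arguments": {"dp": [[0.0003,0.0003,-0.0007],[0.0003,0.0003,-0.0008],[0.0003,0.0003,-0.001],[0.0003,0.0003,-0.0012],[0.0003,0.0003,-0.0013]], "rot": [[0,0,-4],[0,0,-8],[0,0,-12],[0,0,-16],[0,0,-20]]}}

```text
clock: 3.07
eef_pos: [0.474, 0.0817, 0.0656]
ee_rot: [0.0, 0.002, 1.0, -0.001]
contact_force: [1.0, -3.1, 0.2]
grip_width: 0.0334
finger_force: 23.4
```

```bash
python3 o.py
```

```text
[ 0.019  0.376 -0.518  0.676 -0.001  0.023] [0.474  0.0817 0.0656] t 3.0667 F [ 0.99 -3.11  0.17] M [-0.676 -0.178  0.013] g 0.03339438406536533 23.358077108860016
```

```bash
cat > o.py <<'E'
from h import *
import sys
for i in range(int(sys.argv[1]) if len(sys.argv)>1 else 3):
    if i: viewer.capture('wrist')
    o=get_obs(); print('t',round(o['clock'],2),o['eef_pos'].round(4),'j6',o['joints'][5].round(3),'F',o['contact_force'].round(2),'M',o['torque'].round(3))
E
python3 o.py
```

```text
t 3.07 [0.474  0.0817 0.0656] j6 0.023 F [ 0.99 -3.11  0.17] M [-0.676 -0.178  0.013]
t 3.12 [0.474  0.0817 0.0656] j6 0.028 F [ 1.08 -3.57 -0.4 ] M [-0.647 -0.181 -0.066]
t 3.17 [0.474  0.0817 0.0656] j6 0.021 F [ 0.11 -3.64  0.37] M [-0.791 -0.167 -0.048]
```

Call:
{"name": "move_arm", "arguments": {"dp": [[0,-0.0003,-0.0001],[0,-0.0003,-0.0002],[0,-0.0003,-0.0003]], "rot": [[0,0,-3.5],[0,0,-7],[0,0,-10]]}}

```text
clock: 3.42
eef_pos: [0.474, 0.0815, 0.0652]
ee_rot: [0.0, 0.087, 0.996, -0.001]
contact_force: [0.1, -3.7, 0.4]
grip_width: 0.0338
finger_force: 23.4
```

```bash
python3 o.py
```

```text
t 3.42 [0.474  0.0815 0.0652] j6 0.194 F [ 0.11 -3.65  0.38] M [-0.81  -0.133  0.069]
t 3.47 [0.474  0.0815 0.0652] j6 0.197 F [ 0.84 -3.    0.83] M [-0.876 -0.161 -0.034]
t 3.52 [0.474  0.0815 0.0652] j6 0.192 F [ 0.06 -3.35  1.68] M [-0.89  -0.107 -0.008]
```

```bash
sed -i "s/'M',/'tau6',o['tau'][5].round(4),'M',/" o.py; python3 o.py 2
```

```text
t 3.52 [0.474  0.0815 0.0652] j6 0.192 F [ 0.06 -3.35  1.68] tau6 0.8834 M [-0.89  -0.107 -0.008]
t 3.57 [0.474  0.0815 0.0652] j6 0.191 F [ 0.75 -3.72  0.77] tau6 0.3652 M [-0.999 -0.116 -0.052]
```

Call:
{"name": "move_arm", "arguments": {"dp": [[0,-0.0003,-0.0001],[0,-0.0003,-0.0002],[0,-0.0003,-0.0003]], "rot": [[0,0,-3.5],[0,0,-7],[0,0,-10]]}}

```text
clock: 3.82
eef_pos: [0.4739, 0.0813, 0.0649]
ee_rot: [0.0, 0.174, 0.985, -0.0]
contact_force: [0.1, -3.8, 0.9]
grip_width: 0.0335
finger_force: 23.5
```

```bash
python3 o.py 4
```

```text
t 3.82 [0.4739 0.0813 0.0649] j6 0.367 F [ 0.12 -3.82  0.85] tau6 -0.8688 M [-0.977 -0.074  0.042]
t 3.87 [0.4739 0.0813 0.0649] j6 0.371 F [-0.47 -4.28  2.11] tau6 -0.563 M [-1.026 -0.08  -0.028]
t 3.92 [0.4739 0.0813 0.0649] j6 0.366 F [ 0.34 -4.74  2.4 ] tau6 0.8812 M [-1.071 -0.072 -0.033]
t 3.97 [0.4739 0.0813 0.0648] j6 0.364 F [ 0.3  -5.25  2.06] tau6 0.3576 M [-1.123 -0.083 -0.078]
```

Call:
{"name": "move_arm", "arguments": {"dp": [[0,-0.0005,0],[0,-0.001,0]], "rot": [[0,0,-2.5],[0,0,-5]]}}

```text
clock: 4.13
eef_pos: [0.4738, 0.0811, 0.0648]
ee_rot: [-0.0, 0.215, 0.977, 0.0]
contact_force: [0.8, 0.2, 0.1]
grip_width: 0.0333
finger_force: 23.4
```

```bash
python3 o.py 2
```

```text
t 4.13 [0.4738 0.0811 0.0648] j6 0.451 F [0.77 0.25 0.06] tau6 -0.9458 M [-0.008 -0.082  0.019]
t 4.18 [0.4738 0.0811 0.0648] j6 0.454 F [ 0.81 -1.54  0.67] tau6 -0.5066 M [-0.249 -0.08  -0.006]
```

Call:
{"name": "move_arm", "arguments": {"dp": [[0,0,-0.0001],[0,0,-0.00017]], "rot": [[0,0,-2.5],[0,0,-5]]}}

```text
clock: 4.35
eef_pos: [0.4738, 0.081, 0.0646]
ee_rot: [-0.0, 0.258, 0.966, 0.0]
contact_force: [-0.2, -1.9, 1.8]
grip_width: 0.0334
finger_force: 23.5
```

```bash
python3 o.py 2
```

```text
t 4.35 [0.4738 0.081  0.0646] j6 0.538 F [-0.2  -1.92  1.85] tau6 -0.91 M [-0.408 -0.038  0.129]
t 4.4 [0.4738 0.081  0.0646] j6 0.541 F [ 0.04 -0.91  1.57] tau6 -0.4914 M [-0.342 -0.052  0.064]
```

Call:
{"name": "move_arm", "arguments": {"dp": [[0,0,-0.0001],[0,0,-0.00017]], "rot": [[0,0,-2.5],[0,0,-5]]}}

```text
clock: 4.57
eef_pos: [0.4737, 0.0809, 0.0644]
ee_rot: [-0.0, 0.299, 0.954, 0.0]
contact_force: [-0.5, -2.1, 3.0]
grip_width: 0.0334
finger_force: 23.6
```

```bash
python3 o.py 2
```

```text
t 4.57 [0.4737 0.0809 0.0644] j6 0.625 F [-0.51 -2.07  2.99] tau6 -0.8954 M [-0.393  0.114  0.09 ]
t 4.62 [0.4737 0.0809 0.0644] j6 0.628 F [ 0.11 -0.2   2.08] tau6 -0.4722 M [-0.374  0.067  0.007]
```

Call:
{"name": "move_arm", "arguments": {"dp": [[0,-0.0001,0],[0,-0.0002,0]], "rot": [[0,0,-2.5],[0,0,-5]]}}

```text
clock: 4.78
eef_pos: [0.4736, 0.0808, 0.0643]
ee_rot: [-0.0, 0.341, 0.94, 0.0]
contact_force: [2.0, -0.5, -0.4]
grip_width: 0.0334
finger_force: 23.4
```

```bash
python3 o.py 2
```

```text
t 4.78 [0.4736 0.0808 0.0643] j6 0.711 F [ 2.04 -0.47 -0.39] tau6 -0.877 M [-0.157 -0.022  0.163]
t 4.83 [0.4737 0.0808 0.0644] j6 0.715 F [ 0.93 -0.26  1.03] tau6 -0.4518 M [-0.203 -0.009  0.031]
```

Call:
{"name": "move_arm", "arguments": {"dp": [[0,0,-0.0001],[0,0,-0.00017]], "rot": [[0,0,-2.5],[0,0,-5]]}}

```text
clock: 5.0
eef_pos: [0.4736, 0.0808, 0.0642]
ee_rot: [-0.0, 0.381, 0.924, 0.0]
contact_force: [-0.5, -1.5, 2.3]
grip_width: 0.0331
finger_force: 23.5
```

```bash
python3 o.py 2
```

```text
t 5.0 [0.4736 0.0808 0.0642] j6 0.798 F [-0.46 -1.49  2.28] tau6 -0.8679 M [-0.313  0.128  0.139]
t 5.05 [0.4736 0.0807 0.0642] j6 0.802 F [ 0.21 -0.29  1.84] tau6 -0.4383 M [-0.244  0.136  0.034]
```

Call:
{"name": "move_arm", "arguments": {"dp": [[0,0,0],[0,0,0],[0,0,0],[0,0,0],[0,0,0.02],[0,0,0.05],[-0.01,0,0.08],[-0.03,-0.02,0.11],[-0.05,-0.045,0.13],[-0.06,-0.08,0.13]], "rot": [[0,0,0],[0,0,0],[0,0,0],[0,0,0],[0,0,7],[0,0,14],[0,0,21],[0,0,28],[0,0,35],[0,0,42]], "jaw": 1}}

```text
clock: 5.88
eef_pos: [0.4151, 0.0049, 0.1977]
ee_rot: [0.002, 0.029, 1.0, -0.0]
contact_force: [1.5, -0.7, -0.5]
grip_width: 0.0853
finger_force: 0.0
```

Call:
{"name": "move_arm", "arguments": {"dp": [[0,-0.035,0],[0,-0.07,0],[0,-0.105,0],[0.005,-0.14,0],[0.03,-0.175,0],[0.06,-0.205,-0.01],[0.072,-0.219,-0.02],[0.072,-0.219,-0.03],[0.072,-0.219,-0.03]], "rot": [[0,0,4],[0,0,8],[0,0,8],[0,0,8],[0,0,8],[0,0,8],[0,0,8],[0,0,8],[0,0,8]]}}

```text
clock: 6.63
eef_pos: [0.4862, -0.2142, 0.1618]
ee_rot: [-0.002, -0.036, 0.999, 0.001]
contact_force: [-1.0, 0.2, -0.1]
grip_width: 0.0855
finger_force: 0.0
```

```bash
python3 o.py 1; python3 - <<'E'
from h import *
c=cap('wrist','w2.png'); w=wpts(c)
def fit(x,y):
    m=(np.hypot(w[...,0]-x,w[...,1]-y)<.035)&(w[...,2]>.08)&(w[...,2]<.102)
    q=w[m]; print(len(q),np.median(q,0).round(4),cv2.minEnclosingCircle(q[:,:2].astype(np.float32)),q.min(0),q.max(0))
fit(.486,-.22);fit(.474,.081)
o=get_obs();print(o['joints'].round(3))
E
```

```text
t 6.63 [ 0.4862 -0.2142  0.1618] j6 -0.624 F [-1.    0.23 -0.07] tau6 -0.0715 M [ 0.06   0.046 -0.047]
1870 [ 0.484  -0.2175  0.0933] ((0.48584437370300293, -0.21733933687210083), 0.018561311066150665) [ 0.46760747 -0.23528306  0.08003607] [ 0.50407838 -0.19927624  0.09547813]
662 [0.4722 0.0742 0.0909] ((0.47383126616477966, 0.08115853369235992), 0.018883096054196358) [0.45518018 0.06278958 0.0800299 ] [0.49152696 0.09909915 0.09396811]
[-0.552  0.353 -0.252  0.969  0.    -0.624]
```

View pics/w2.png

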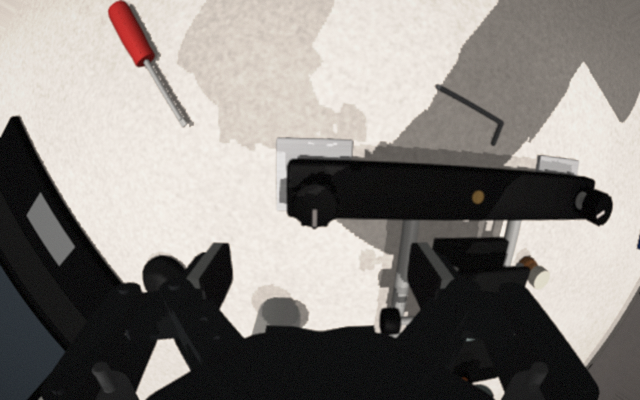

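The wrist view shows the right knob at about (315,205) with its index line at (314,217). The left knob is at (597,205) and its index line has turned. Before descending I'll check how close the bottle is.

```bash
python3 - <<'E'
from h import *
c=dict(np.load('scene.npz')); w=pts(c)
s=w[258:290,255:282].reshape(-1,3); s=s[s[:,2]>.03]
print(np.median(s,0),s.min(0),s.max(0))
E
python3 o.py 1
```

```text
[ 0.6670243  -0.25527998  0.07495915] [ 0.63364961 -0.27778624  0.03011742] [ 0.68281228 -0.22703555  0.11341595]
t 6.68 [ 0.4859 -0.2135  0.1629] j6 -0.624 F [-0.28  0.94  0.81] tau6 -0.0332 M [-0.004  0.018 -0.033]
```

Call:
{"name": "move_arm", "arguments": {"dp": [[0,-0.002,-0.015],[0,-0.0047,-0.03],[0,-0.0047,-0.045],[0,-0.0047,-0.06],[0,-0.0047,-0.06],[0,-0.0047,-0.06]], "rot": [[0,0,0],[0,0,0],[0,0,0],[0,0,0],[0,0,0],[0,0,0]]}}

```text
clock: 7.18
eef_pos: [0.4865, -0.2179, 0.1047]
ee_rot: [-0.0, -0.037, 0.999, 0.0]
contact_force: [-0.2, -0.4, 0.8]
grip_width: 0.0857
finger_force: 0.0
```

```bash
python3 o.py 2
```

```text
t 7.18 [ 0.4865 -0.2179  0.1047] j6 -0.631 F [-0.19 -0.45  0.81] tau6 -0.0031 M [0.021 0.012 0.007]
t 7.23 [ 0.4872 -0.2184  0.1053] j6 -0.631 F [-0.19  0.72  0.62] tau6 -0.003 M [-0.031 -0.053 -0.01 ]
```

Call:
{"name": "move_arm", "arguments": {"dp": [[-0.0007,0,-0.012],[-0.0007,0,-0.024],[-0.0007,0,-0.034],[-0.0007,0,-0.0385],[-0.0007,0,-0.0385],[-0.0007,0,-0.0385]], "rot": [[0,0,0],[0,0,0],[0,0,0],[0,0,0],[0,0,0],[0,0,0]]}}

```text
clock: 7.73
eef_pos: [0.4867, -0.219, 0.0662]
ee_rot: [0.0, -0.036, 0.999, -0.0]
contact_force: [-0.3, 0.5, -0.6]
grip_width: 0.0851
finger_force: 0.0
```

```bash
python3 o.py 1
```

```text
t 7.73 [ 0.4867 -0.219   0.0662] j6 -0.632 F [-0.31  0.48 -0.65] tau6 -0.0005 M [0.04  0.003 0.039]
```

Call:
{"name": "move_arm", "arguments": {"dp": [[0,0,0],[0,0,0],[0,0,0],[0,0,0],[0,0,0],[0,0,0],[0,0,0],[0,0,0]], "rot": [[0,0,0],[0,0,0],[0,0,0],[0,0,0],[0,0,0],[0,0,0],[0,0,0],[0,0,0]], "jaw": -1, "grip_force": 20}}

```text
clock: 8.4
eef_pos: [0.4866, -0.2182, 0.0662]
ee_rot: [0.0, -0.036, 0.999, 0.001]
contact_force: [-1.8, 4.4, 7.4]
grip_width: 0.0333
finger_force: 22.1
```

```bash
python3 o.py 1
```

```text
t 8.4 [ 0.4866 -0.2182  0.0662] j6 -0.632 F [-1.82  4.42  7.37] tau6 -0.014 M [ 0.913  0.187 -0.036]
```

Call:
{"name": "move_arm", "arguments": {"dp": [[-0.0002,0.0005,0.0006],[-0.0002,0.0005,0.0006],[-0.0002,0.0005,0.0006]], "rot": [[0,0,0],[0,0,0],[0,0,0]]}}

```text
clock: 8.65
eef_pos: [0.4866, -0.2181, 0.0664]
ee_rot: [0.0, -0.036, 0.999, 0.0]
contact_force: [1.2, 3.5, 2.0]
grip_width: 0.0334
finger_force: 21.6
```

```bash
python3 o.py 2
```

```text
t 8.65 [ 0.4866 -0.2181  0.0664] j6 -0.631 F [1.19 3.47 1.95] tau6 -0.0003 M [ 0.585 -0.316 -0.039]
t 8.7 [ 0.4865 -0.2181  0.0664] j6 -0.631 F [0.66 3.69 1.83] tau6 -0.002 M [ 0.71  -0.287 -0.046]
```

Call:
{"name": "move_arm", "arguments": {"dp": [[0,0,-0.0001],[0,0,-0.00017]], "rot": [[0,0,-2.5],[0,0,-5]]}}

```text
clock: 8.87
eef_pos: [0.4865, -0.2183, 0.0662]
ee_rot: [0.0, 0.008, 1.0, 0.0]
contact_force: [2.0, 3.5, 3.0]
grip_width: 0.0332
finger_force: 21.7
```

```bash
python3 o.py 2
```

```text
t 8.87 [ 0.4865 -0.2183  0.0662] j6 -0.542 F [2.   3.53 3.01] tau6 -0.9923 M [ 0.557 -0.321  0.04 ]
t 8.92 [ 0.4865 -0.2183  0.0662] j6 -0.539 F [1.11 3.46 1.76] tau6 -0.6177 M [ 0.718 -0.36   0.003]
```

Call:
{"name": "move_arm", "arguments": {"dp": [[0,0,-0.0001],[0,0,-0.00017]], "rot": [[0,0,-2.5],[0,0,-5]]}}

```text
clock: 9.08
eef_pos: [0.4865, -0.2183, 0.0661]
ee_rot: [0.0, 0.052, 0.999, 0.0]
contact_force: [1.8, 2.9, 1.8]
grip_width: 0.0334
finger_force: 21.8
```

```bash
python3 o.py 2
```

```text
t 9.08 [ 0.4865 -0.2183  0.0661] j6 -0.456 F [1.78 2.93 1.82] tau6 -0.9468 M [ 0.513 -0.292  0.049]
t 9.13 [ 0.4865 -0.2184  0.0661] j6 -0.453 F [1.53 2.67 2.27] tau6 -0.5865 M [ 0.631 -0.331 -0.037]
```

Call:
{"name": "move_arm", "arguments": {"dp": [[0,0,-0.0001],[0,0,-0.00017]], "rot": [[0,0,-2.5],[0,0,-5]]}}

```text
clock: 9.3
eef_pos: [0.4865, -0.2185, 0.0659]
ee_rot: [0.0, 0.095, 0.996, 0.0]
contact_force: [0.4, 2.9, 1.4]
grip_width: 0.0332
finger_force: 21.8
```

```bash
python3 o.py 2
```

```text
t 9.3 [ 0.4865 -0.2185  0.0659] j6 -0.37 F [0.41 2.86 1.41] tau6 -0.9475 M [ 0.429 -0.293  0.036]
t 9.35 [ 0.4865 -0.2185  0.0659] j6 -0.366 F [1.92 3.1  2.41] tau6 -0.569 M [ 0.554 -0.321  0.01 ]
```

Call:
{"name": "move_arm", "arguments": {"dp": [[0,0.0002,0],[0,0.0003,-0.0001]], "rot": [[0,0,-2.5],[0,0,-5]]}}

```text
clock: 9.52
eef_pos: [0.4865, -0.2185, 0.0658]
ee_rot: [0.0, 0.138, 0.99, -0.0]
contact_force: [1.3, 1.6, 0.2]
grip_width: 0.0332
finger_force: 21.6
```

```bash
python3 o.py 2
```

```text
t 9.52 [ 0.4865 -0.2185  0.0658] j6 -0.283 F [1.29 1.56 0.23] tau6 -0.9457 M [ 0.019 -0.246  0.078]
t 9.57 [ 0.4865 -0.2185  0.0658] j6 -0.279 F [1.57 0.55 1.07] tau6 -0.5518 M [ 0.131 -0.357 -0.048]
```

Call:
{"name": "move_arm", "arguments": {"dp": [[0,0,-0.0001],[0,0,-0.00017]], "rot": [[0,0,-2.5],[0,0,-5]]}}

```text
clock: 9.73
eef_pos: [0.4865, -0.2186, 0.0656]
ee_rot: [0.0, 0.181, 0.984, -0.0]
contact_force: [0.7, -0.2, 1.2]
grip_width: 0.0335
finger_force: 21.6
```

```bash
python3 o.py 2
```

```text
t 9.73 [ 0.4865 -0.2186  0.0656] j6 -0.196 F [ 0.65 -0.18  1.19] tau6 -0.944 M [ 0.017 -0.203  0.039]
t 9.78 [ 0.4864 -0.2186  0.0656] j6 -0.193 F [ 1.62 -0.47  1.41] tau6 -0.5391 M [-0.028 -0.241 -0.055]
```

Call:
{"name": "move_arm", "arguments": {"dp": [[0,0,-0.0001],[0,0,-0.00017]], "rot": [[0,0,-2.5],[0,0,-5]]}}

```text
clock: 9.95
eef_pos: [0.4864, -0.2187, 0.0654]
ee_rot: [0.0, 0.223, 0.975, -0.0]
contact_force: [0.7, 0.8, 0.8]
grip_width: 0.0334
finger_force: 21.6
```

```bash
python3 o.py 2
```

```text
t 9.95 [ 0.4864 -0.2187  0.0654] j6 -0.109 F [0.66 0.78 0.85] tau6 -0.9439 M [-0.198 -0.205 -0.027]
t 10.0 [ 0.4864 -0.2187  0.0654] j6 -0.106 F [0.92 0.35 0.45] tau6 -0.5295 M [-0.15  -0.231 -0.002]
```

Call:
{"name": "move_arm", "arguments": {"dp": [[0,0,-0.0001],[0,0,-0.00017]], "rot": [[0,0,-2.5],[0,0,-5]]}}

```text
clock: 10.17
eef_pos: [0.4863, -0.2187, 0.0653]
ee_rot: [0.0, 0.265, 0.964, -0.001]
contact_force: [1.1, -1.6, 0.5]
grip_width: 0.033
finger_force: 21.6
```

```bash
python3 o.py 2
```

```text
t 10.17 [ 0.4863 -0.2187  0.0653] j6 -0.022 F [ 1.05 -1.57  0.51] tau6 -0.9434 M [-0.355 -0.138  0.089]
t 10.22 [ 0.4863 -0.2188  0.0653] j6 -0.019 F [-0.21 -0.87  1.02] tau6 -0.5214 M [-0.379 -0.079  0.005]
```

Call:
{"name": "move_arm", "arguments": {"dp": [[0,-0.0001,-0.0001],[0,-0.0001,-0.00017]], "rot": [[0,0,-2.5],[0,0,-5]]}}

```text
clock: 10.38
eef_pos: [0.4863, -0.2189, 0.0651]
ee_rot: [0.0, 0.307, 0.952, -0.001]
contact_force: [0.8, -1.1, 0.5]
grip_width: 0.0336
finger_force: 21.6
```

```bash
python3 o.py 2
```

```text
t 10.38 [ 0.4863 -0.2189  0.0651] j6 0.065 F [ 0.79 -1.08  0.53] tau6 -0.9459 M [-0.38  -0.028  0.063]
t 10.43 [ 0.4863 -0.2188  0.0651] j6 0.068 F [ 0.58 -2.62  0.29] tau6 -0.5165 M [-0.445 -0.039 -0.018]
```

Call:
{"name": "move_arm", "arguments": {"dp": [[0,-0.0001,-0.0001],[0,-0.0001,-0.00017]], "rot": [[0,0,-2.5],[0,0,-5]]}}

```text
clock: 10.6
eef_pos: [0.4862, -0.2189, 0.0649]
ee_rot: [0.0, 0.348, 0.937, -0.001]
contact_force: [-0.2, -2.3, 1.3]
grip_width: 0.0335
finger_force: 21.7
```

```bash
python3 o.py 2
```

```text
t 10.6 [ 0.4862 -0.2189  0.0649] j6 0.151 F [-0.24 -2.26  1.28] tau6 -0.9461 M [-0.491  0.075 -0.013]
t 10.65 [ 0.4862 -0.2189  0.0649] j6 0.155 F [-0.51 -2.96  0.76] tau6 -0.512 M [-0.54   0.084 -0.025]
```

Call:
{"name": "move_arm", "arguments": {"dp": [[0,-0.0001,-0.0001],[0,-0.0001,-0.00017]], "rot": [[0,0,-2.5],[0,0,-5]]}}

```text
clock: 10.82
eef_pos: [0.4861, -0.2189, 0.0648]
ee_rot: [0.0, 0.389, 0.921, -0.001]
contact_force: [-0.5, -3.3, 3.2]
grip_width: 0.0335
finger_force: 21.7
```

```bash
python3 o.py 2
```

```text
t 10.82 [ 0.4861 -0.2189  0.0648] j6 0.238 F [-0.45 -3.34  3.19] tau6 -0.9464 M [-0.581  0.22   0.046]
t 10.87 [ 0.4861 -0.219   0.0647] j6 0.242 F [-0.18 -2.34  0.99] tau6 -0.5086 M [-0.586  0.233 -0.003]
```

Call:
{"name": "move_arm", "arguments": {"dp": [[0,-0.0001,-0.0001],[0,-0.0001,-0.00017]], "rot": [[0,0,-2.5],[0,0,-5]]}}

```text
clock: 11.03
eef_pos: [0.4861, -0.219, 0.0646]
ee_rot: [-0.0, 0.428, 0.904, -0.001]
contact_force: [-0.8, -2.5, 2.3]
grip_width: 0.0333
finger_force: 21.7
```

```bash
python3 o.py 2
```

```text
t 11.03 [ 0.4861 -0.219   0.0646] j6 0.325 F [-0.77 -2.49  2.31] tau6 -0.9468 M [-0.623  0.294  0.054]
t 11.08 [ 0.4861 -0.219   0.0646] j6 0.329 F [-1.4  -3.02  2.69] tau6 -0.5059 M [-0.693  0.329 -0.034]
```

Call:
{"name": "move_arm", "arguments": {"dp": [[0,-0.0002,0],[0,-0.0002,0]], "rot": [[0,0,-2.5],[0,0,-5]]}}

```text
clock: 11.25
eef_pos: [0.486, -0.2191, 0.0644]
ee_rot: [-0.0, 0.467, 0.884, -0.0]
contact_force: [-0.8, -3.6, -0.5]
grip_width: 0.0331
finger_force: 21.6
```

```bash
python3 o.py 2
```

```text
t 11.25 [ 0.486  -0.2191  0.0644] j6 0.412 F [-0.82 -3.6  -0.49] tau6 -0.9462 M [-0.692  0.302 -0.   ]
t 11.3 [ 0.486  -0.2191  0.0644] j6 0.416 F [-1.62 -2.98  1.5 ] tau6 -0.5013 M [-0.687  0.332  0.046]
```

Call:
{"name": "move_arm", "arguments": {"dp": [[0,-0.0001,-0.0001],[0,-0.0001,-0.00017]], "rot": [[0,0,-2.5],[0,0,-5]]}}

```text
clock: 11.47
eef_pos: [0.4859, -0.2191, 0.0643]
ee_rot: [-0.0, 0.505, 0.863, -0.0]
contact_force: [-2.1, -2.8, 0.6]
grip_width: 0.0332
finger_force: 21.7
```

```bash
python3 o.py 2
```

```text
t 11.47 [ 0.4859 -0.2191  0.0643] j6 0.499 F [-2.06 -2.8   0.6 ] tau6 -0.9451 M [-0.703  0.443  0.019]
t 11.52 [ 0.4858 -0.2192  0.0642] j6 0.503 F [-1.11 -3.    1.53] tau6 -0.4997 M [-0.758  0.471 -0.043]
```

Call:
{"name": "move_arm", "arguments": {"dp": [[0,-0.0001,-0.0001],[0,-0.0001,-0.00017]], "rot": [[0,0,-2.5],[0,0,-5]]}}

```text
clock: 11.68
eef_pos: [0.4858, -0.2192, 0.0641]
ee_rot: [-0.0, 0.542, 0.84, -0.0]
contact_force: [-2.6, -3.1, 1.4]
grip_width: 0.0334
finger_force: 21.7
```

```bash
python3 o.py 2
```

```text
t 11.68 [ 0.4858 -0.2192  0.0641] j6 0.586 F [-2.63 -3.12  1.4 ] tau6 -0.9456 M [-0.751  0.574  0.075]
t 11.73 [ 0.4858 -0.2192  0.0641] j6 0.59 F [-2.45 -3.5   2.12] tau6 -0.4984 M [-0.667  0.603  0.01 ]
```

Call:
{"name": "move_arm", "arguments": {"dp": [[0,-0.0001,-0.0001],[0,-0.0001,-0.00017]], "rot": [[0,0,-2.5],[0,0,-5]]}}

```text
clock: 11.9
eef_pos: [0.4857, -0.2192, 0.0639]
ee_rot: [-0.0, 0.579, 0.816, -0.0]
contact_force: [-3.3, -3.1, 2.5]
grip_width: 0.0335
finger_force: 21.7
```

```bash
python3 o.py 2
```

```text
t 11.9 [ 0.4857 -0.2192  0.0639] j6 0.673 F [-3.26 -3.07  2.52] tau6 -0.9461 M [-0.739  0.776  0.027]
t 11.95 [ 0.4857 -0.2192  0.0639] j6 0.677 F [-3.81 -4.03  2.84] tau6 -0.4973 M [-0.72   0.777 -0.024]
```

Call:
{"name": "move_arm", "arguments": {"dp": [[-0.0002,-0.0002,0],[-0.0005,-0.0004,0]], "rot": [[0,0,-2.5],[0,0,-5]]}}

```text
clock: 12.12
eef_pos: [0.4855, -0.2193, 0.0638]
ee_rot: [-0.0, 0.613, 0.79, -0.0]
contact_force: [-0.9, -1.2, -0.7]
grip_width: 0.033
finger_force: 21.6
```

```bash
python3 o.py 2
```

```text
t 12.12 [ 0.4855 -0.2193  0.0638] j6 0.759 F [-0.88 -1.23 -0.69] tau6 -0.9258 M [-0.348  0.143  0.023]
t 12.17 [ 0.4856 -0.2193  0.0638] j6 0.763 F [-1.17 -1.97 -0.23] tau6 -0.4832 M [-0.454  0.385 -0.09 ]
```

Call:
{"name": "move_arm", "arguments": {"dp": [[-0.0001,-0.0001,-0.0001],[-0.0001,-0.0001,-0.00017]], "rot": [[0,0,-2.5],[0,0,-5]]}}

```text
clock: 12.33
eef_pos: [0.4855, -0.2193, 0.0637]
ee_rot: [-0.0, 0.647, 0.762, 0.0]
contact_force: [-1.0, -2.9, 0.2]
grip_width: 0.033
finger_force: 21.5
```

```bash
python3 o.py 2
```

```text
t 12.33 [ 0.4855 -0.2193  0.0637] j6 0.846 F [-0.99 -2.93  0.18] tau6 -0.947 M [-0.444  0.385  0.078]
t 12.38 [ 0.4854 -0.2193  0.0636] j6 0.85 F [-1.38 -1.91  0.5 ] tau6 -0.4956 M [-0.343  0.389 -0.019]
```

Call:
{"name": "move_arm", "arguments": {"dp": [[-0.0001,-0.0001,-0.0001],[-0.0001,-0.0001,-0.00017]], "rot": [[0,0,-2.5],[0,0,-5]]}}

```text
clock: 12.55
eef_pos: [0.4853, -0.2193, 0.0635]
ee_rot: [-0.0, 0.68, 0.733, 0.0]
contact_force: [-1.9, -1.2, 0.4]
grip_width: 0.0334
finger_force: 21.6
```

```bash
python3 o.py 2
```

```text
t 12.55 [ 0.4853 -0.2193  0.0635] j6 0.933 F [-1.9  -1.24  0.36] tau6 -0.9247 M [-0.27   0.459  0.037]
t 12.6 [ 0.4853 -0.2193  0.0635] j6 0.937 F [-0.96 -1.08  0.58] tau6 -0.4722 M [-0.23   0.398  0.014]
```

Call:
{"name": "move_arm", "arguments": {"dp": [[-0.0001,-0.0001,-0.0001],[-0.0001,-0.0001,-0.00017]], "rot": [[0,0,-2.5],[0,0,-5]]}}

```text
clock: 12.77
eef_pos: [0.4852, -0.2193, 0.0633]
ee_rot: [-0.0, 0.711, 0.703, 0.0]
contact_force: [-2.1, -1.4, 1.1]
grip_width: 0.0332
finger_force: 21.6
```

```bash
python3 o.py 2
```

```text
t 12.77 [ 0.4852 -0.2193  0.0633] j6 1.02 F [-2.11 -1.4   1.1 ] tau6 -0.9118 M [-0.192  0.491  0.034]
t 12.82 [ 0.4852 -0.2193  0.0633] j6 1.024 F [-1.19 -1.23  0.58] tau6 -0.4631 M [-0.119  0.451 -0.036]
```

Call:
{"name": "move_arm", "arguments": {"dp": [[-0.0001,-0.0001,-0.0001],[-0.0002,-0.0001,-0.00015]], "rot": [[0,0,-2.5],[0,0,-5]]}}

```text
clock: 12.98
eef_pos: [0.4851, -0.2193, 0.0632]
ee_rot: [-0.0, 0.741, 0.671, 0.0]
contact_force: [-0.8, -0.7, 0.2]
grip_width: 0.0335
finger_force: 21.6
```

```bash
python3 o.py 2
```

```text
t 12.98 [ 0.4851 -0.2193  0.0632] j6 1.107 F [-0.84 -0.68  0.25] tau6 -0.8933 M [-0.003  0.304  0.121]
t 13.03 [ 0.4851 -0.2193  0.0632] j6 1.111 F [-0.95  0.32  0.34] tau6 -0.4466 M [0.026 0.402 0.046]
```

Call:
{"name": "move_arm", "arguments": {"dp": [[0,0,0],[0,0,0],[0,0,0],[0,0,0],[0,0,0.02],[0,0,0.05],[-0.01,0,0.08],[-0.03,0.02,0.11],[-0.05,0.045,0.13],[-0.05,0.045,0.13]], "rot": [[0,0,0],[0,0,0],[0,0,0],[0,0,0],[0,0,5],[0,0,11],[0,0,17],[0,0,23],[0,0,30],[0,0,30]], "jaw": 1}}

```text
clock: 13.87
eef_pos: [0.4338, -0.1724, 0.197]
ee_rot: [0.001, 0.54, 0.842, 0.0]
contact_force: [1.9, -0.9, -0.0]
grip_width: 0.0855
finger_force: 0.0
```

Call:
{"name": "move_arm", "arguments": {"dp": [[0,0.03,0],[0,0.06,0],[0,0.09,0],[0,0.12,0],[0,0.15,0],[0.01,0.18,0],[0.02,0.21,-0.01],[0.038,0.24,-0.03],[0.038,0.255,-0.05],[0.038,0.255,-0.05]], "rot": [[0,0,3],[0,0,6],[0,0,9],[0,0,12],[0,0,15],[0,0,18],[0,0,21],[0,0,24],[0,0,27],[0,0,30]]}}

```text
clock: 14.7
eef_pos: [0.4718, 0.083, 0.14]
ee_rot: [-0.002, 0.305, 0.952, -0.0]
contact_force: [-1.6, 0.2, 0.1]
grip_width: 0.0852
finger_force: 0.0
```

Call:
{"name": "move_arm", "arguments": {"dp": [[0,0,-0.01],[0,0,-0.02],[0,0,-0.02]], "rot": [[0,0,0],[0,0,0],[0,0,0]]}}

```text
clock: 14.95
eef_pos: [0.4722, 0.0804, 0.1217]
ee_rot: [-0.001, 0.307, 0.952, -0.0]
contact_force: [-1.7, -0.1, -0.2]
grip_width: 0.0852
finger_force: 0.0
```

```bash
python3 o.py 3; python3 - <<'E'
from h import *
c=cap('wrist'); w=wpts(c)
m=(np.hypot(w[...,0]-.474,w[...,1]-.081)<.03)&(w[...,2]>.08)&(w[...,2]<.102)
q=w[m]; print(len(q),np.median(q,0).round(4),cv2.minEnclosingCircle(q[:,:2].astype(np.float32)))
E
```

```text
t 14.95 [0.4722 0.0804 0.1217] j6 0.641 F [-1.68 -0.06 -0.19] tau6 -0.017 M [ 0.011 -0.002 -0.008]
t 15.0 [0.4726 0.0802 0.1226] j6 0.641 F [-0.42 -0.5  -0.19] tau6 -0.0123 M [-0.038  0.038 -0.002]
t 15.05 [0.4731 0.0802 0.1232] j6 0.641 F [0.8  0.85 1.36] tau6 -0.0098 M [0.05  0.028 0.062]
2587 [0.4717 0.0835 0.0911] ((0.47333163022994995, 0.08196639269590378), 0.018709994852542877)
```

Call:
{"name": "move_arm", "arguments": {"dp": [[0.0005,0.0007,-0.015],[0.0005,0.0007,-0.03],[0.0005,0.0007,-0.042],[0.0005,0.0007,-0.052],[0.0005,0.0007,-0.055],[0.0005,0.0007,-0.055],[0.0005,0.0007,-0.055],[0.0005,0.0007,-0.055]], "rot": [[0,0,0],[0,0,0],[0,0,0],[0,0,0],[0,0,0],[0,0,0],[0,0,0],[0,0,0]]}}

```text
clock: 15.77
eef_pos: [0.4745, 0.0808, 0.0692]
ee_rot: [0.001, 0.308, 0.951, 0.0]
contact_force: [0.1, -0.0, 1.0]
grip_width: 0.0855
finger_force: 0.0
```

```bash
python3 o.py 2
```

```text
t 15.77 [0.4745 0.0808 0.0692] j6 0.643 F [ 0.12 -0.    1.03] tau6 -0.0012 M [-0.014 -0.054 -0.051]
t 15.82 [0.4745 0.0808 0.0691] j6 0.643 F [-0.15  0.43 -0.39] tau6 -0.001 M [ 0.013  0.053 -0.062]
```

Correct the offsets to reach z ≈ 0.0653, then grip.

Call:
{"name": "move_arm", "arguments": {"dp": [[-0.0007,0.0002,-0.002],[-0.0007,0.0002,-0.0038],[-0.0007,0.0002,-0.0038]], "rot": [[0,0,0],[0,0,0],[0,0,0]]}}

```text
clock: 16.07
eef_pos: [0.4729, 0.0811, 0.0644]
ee_rot: [-0.0, 0.308, 0.951, -0.0]
contact_force: [-0.6, -0.8, -0.6]
grip_width: 0.0857
finger_force: 0.0
```

Call:
{"name": "move_arm", "arguments": {"dp": [[0,0,0],[0,0,0],[0,0,0],[0,0,0],[0,0,0],[0,0,0],[0,0,0],[0,0,0]], "rot": [[0,0,0],[0,0,0],[0,0,0],[0,0,0],[0,0,0],[0,0,0],[0,0,0],[0,0,0]], "jaw": -1, "grip_force": 20}}

```text
clock: 16.73
eef_pos: [0.4733, 0.0812, 0.0647]
ee_rot: [0.0, 0.308, 0.951, 0.0]
contact_force: [0.7, 1.9, 2.0]
grip_width: 0.0332
finger_force: 22.1
```

```bash
python3 o.py 2
```

```text
t 16.73 [0.4733 0.0812 0.0647] j6 0.643 F [0.69 1.86 2.04] tau6 -0.0063 M [ 0.368 -0.036  0.006]
t 16.78 [0.4733 0.0812 0.0647] j6 0.643 F [0.02 1.42 2.39] tau6 -0.006 M [ 0.374  0.032 -0.079]
```

Call:
{"name": "move_arm", "arguments": {"dp": [[0,0,0.0002],[0,0.0001,0.0004],[0,0.0001,0.0006],[0,0.0001,0.0006]], "rot": [[0,0,5],[0,0,10],[0,0,15],[0,0,15]]}}

```text
clock: 17.12
eef_pos: [0.4733, 0.0814, 0.0651]
ee_rot: [0.0, 0.179, 0.984, 0.0]
contact_force: [1.4, 2.9, 1.0]
grip_width: 0.0334
finger_force: 21.9
```

```bash
python3 o.py 2
```

```text
t 17.12 [0.4733 0.0814 0.0651] j6 0.378 F [1.42 2.89 0.95] tau6 -1.518 M [ 0.47  -0.204  0.069]
t 17.17 [0.4733 0.0813 0.0652] j6 0.383 F [1.56 2.58 1.4 ] tau6 -0.8943 M [ 0.473 -0.228  0.023]
```

Call:
{"name": "move_arm", "arguments": {"dp": [[0,0,-0.0001],[0,0,-0.00017]], "rot": [[0,0,-2.5],[0,0,-5]]}}

```text
clock: 17.33
eef_pos: [0.4734, 0.0813, 0.065]
ee_rot: [0.0, 0.226, 0.974, 0.0]
contact_force: [1.4, 1.7, 1.7]
grip_width: 0.0333
finger_force: 21.9
```

```bash
python3 o.py 2
```

```text
t 17.33 [0.4734 0.0813 0.065 ] j6 0.474 F [1.41 1.66 1.66] tau6 -0.9513 M [ 0.451 -0.202  0.09 ]
t 17.38 [0.4733 0.0813 0.065 ] j6 0.477 F [1.29 1.69 1.31] tau6 -0.6449 M [ 0.523 -0.243 -0.031]
```

Call:
{"name": "move_arm", "arguments": {"dp": [[0,0,-0.0001],[0,0,-0.00017]], "rot": [[0,0,-2.5],[0,0,-5]]}}

```text
clock: 17.55
eef_pos: [0.4733, 0.0812, 0.0648]
ee_rot: [0.0, 0.268, 0.963, 0.0]
contact_force: [1.0, 3.1, 1.5]
grip_width: 0.0331
finger_force: 22.0
```

```bash
python3 o.py 2
```

```text
t 17.55 [0.4733 0.0812 0.0648] j6 0.56 F [0.97 3.07 1.55] tau6 -0.8765 M [ 0.405 -0.232  0.104]
t 17.6 [0.4733 0.0812 0.0648] j6 0.563 F [2.08 1.7  1.29] tau6 -0.583 M [ 0.408 -0.223  0.01 ]
```

Call:
{"name": "move_arm", "arguments": {"dp": [[0,0,0.0001],[0,0,0.0002],[0,0,0.0003],[0,0,0.0003]], "rot": [[0,0,2],[0,0,4],[0,0,6],[0,0,6]]}}

```text
clock: 17.93
eef_pos: [0.4733, 0.0813, 0.0651]
ee_rot: [0.0, 0.215, 0.977, 0.0]
contact_force: [1.8, 3.5, -1.2]
grip_width: 0.0332
finger_force: 21.8
```

Call:
{"name": "move_arm", "arguments": {"dp": [[0,0,0],[0,0,0],[0,0,0],[0,0,0],[0,0,0.02],[0,0,0.05],[-0.01,0,0.08],[-0.03,-0.02,0.11],[-0.05,-0.045,0.13],[-0.05,-0.045,0.13]], "rot": [[0,0,0],[0,0,0],[0,0,0],[0,0,0],[0,0,0],[0,0,0],[0,0,0],[0,0,0],[0,0,0],[0,0,0]], "jaw": 1}}

```text
clock: 18.77
eef_pos: [0.422, 0.0338, 0.1985]
ee_rot: [0.002, 0.216, 0.976, -0.001]
contact_force: [2.1, -0.2, 0.1]
grip_width: 0.0856
finger_force: 0.0
```

```bash
python3 o.py 1
```

```text
t 18.77 [0.422  0.0338 0.1985] j6 0.344 F [ 2.09 -0.21  0.13] tau6 -0.8807 M [-0.023 -0.059 -0.047]
```

```bash
python3 -c "
from h import *
print(order.job_done())"
```

```text
the job is handed in; nothing more can be done
None
```

I turned both levelling screws until their tips bear on the plates, released both knobs and handed the job in at about 19 s. From the turning moments I estimate about 6–7 N on the left tip and about 6 N on the right. The left went to about 10 N before I backed it off, I did not re-measure the right after that, and the judge returned no verdict.

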